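Raise the belt-housing flap to the pointer and hold it

TASK

Clear the wire brush wheel off the belt housing's inspection flap and set it down (do not drop it) in the rectangular tray. Then swing the flap up by its pull bar until it is in line with the angle pointer at its side, and finish still holding it there steadily with the gripper: do not let go. Leave the pointer, the spare brush wheel, the jar and the wrench where they are.

Things in the scene. Friction and masses are not known exactly. Their poses are not given: they have to be found in the camera images.
- flap: level aluminium flap, 200 x 200 x 6 mm, on top of the grey belt housing, mid-plane 109 mm above the bench. Origin: on the hinge line (its y axis, the far edge), mid-width. It extends along its own -x; z is the upper face's normal. Opens by turning about +y, the edge near the robot rising, 0 (start) to 1.5 rad. Nearly free hinge: falls shut if released. 0.3 to 0.55 kg
- flap_bar (a point): middle of the flap's pull bar: round, 12 mm in diameter, 120 mm long along the flap's y, 255 mm from the hinge along the flap's -x, in its mid-plane, 55 mm ahead of the flap's edge, on two round arms at its ends. Free air above and below: it can be pinched from above, a finger on either side, and turns between the pads. Axes as the flap's
- pointer: steel bar 200 x 14 x 6 mm with a 22 mm round button at its free end, at the flap's +y side. Origin on the hinge line, 160 mm from mid-width. Points from the hinge along its own -x, 0.55 to 1.05 rad above level; turns stiffly. The flap is at the mark when its x axis is parallel to the pointer's. A thin curved rail (150 mm radius round the hinge) stands between, 146 mm from mid-width
- brush: wire brush wheel, 0.11 to 0.18 kg, lying flat on the closed flap at the start: a brass bristle disc 68 mm across and 16 mm thick with an upright steel arbor, 14 mm in diameter, whose top is 62 mm above the disc's underside. Origin: centre of the underside; z along the arbor, up
- brush_arbor (a point): on the arbor's axis, 42 mm above the brush wheel's underside: a place to grip the arbor
- tray: loose open rectangular tray, plastic, 220 (its x) x 170 (its y) x 50 mm high, walls and floor 5 mm, 0.7 kg, on the bench to the robot's left. Origin: centre of its underside
- spare_brush: bystander: spare wire brush wheel without arbor, 84 mm across, 18 mm thick, lying flat on the bench. Origin: centre of its underside
- jar: bystander: closed jar, 64 mm across, 90 mm high, standing on the bench. Origin: centre of its underside
- wrench: bystander: steel wrench lying flat on the bench. Origin near its middle, on its underside; it lies along its own x
- pointer_tip (a point): centre of the pointer's round button, 200 mm from the hinge line. Same axes as the pointer

How it is judged:
By the outcome, as a careful person would: the job done as asked, in the order asked, and still so for the second after the job is handed in, while the arm keeps its last pose, push and grip.
It also fails if it takes over 72 s, if anything falls off the work surface, if the arm or the gripper's body presses on something with over 40 N, if the wrist force passes 120 N, or if a joint passes its speed limit or range.

ROBOT

A 7-joint arm with a two-finger parallel gripper is mounted at the origin on the work surface. World frame = base frame: x ahead of the robot, y to its left, z up, the work surface at z = 0. Lengths are in m, angles in rad, forces in N, time in s.
With the tool pointing down it reaches from about 0.375 to 0.925 m from the base axis. Payload 3.1 kg.
Tool frame: the origin (TCP) lies between the finger pads; the fingertips stand 19 mm ahead of it and the grasp point (between the pads) is the TCP; z points along the fingers, y is the line along which they close (so a half turn about z gives the same grasp; the last joint's range is limited). The gripper opens to 85 mm and grips with 20 to 120 N. Pads are 22 mm wide; open, the fingers measure 114 mm over their backs; the gripper's body (76 mm by 85 mm) begins 54 mm behind the grasp point. The pads swing forward as they close: fully open they stand 13 mm farther back than shut.
Start: joints at [1.01, 0.383, 0.044, 1.598, -0.018, 1.161, -0.05], TCP at [0.29, -0.582, 0.25] pointing down, gripper open.
Joint ranges: [-2.61, 2.61], [-0.41, 2.15], [-1.48, 1.57], [0, 2.5], [-1.57, 4.71], [0.05, 1.97], [-2.85, 2.85]. Speed limits (rad/s): [2.79, 2.79, 3.14, 3.14, 3.14, 3.14, 3.14].

INTERFACE

Orientations are given as a unit quaternion [x, y, z, w].
In Python, from bench import move_ptp, movel, move_j, move_gripper, pause, inverse_kinematics, read_camera, camera_params, MotionError, sign_off, look_for, tip_of, read_time_s, read_qpos, read_joint_vel, read_effort, read_eef_pos, read_tcp_rot, read_ft_force, read_ft_torque, read_finger_gap, read_grasp_force gives the robot as it stands. Calls block until the motion is done:
- move_ptp(position, orientation): joint-space move of the TCP to a pose.
- movel(position, orientation=None, speed=0.15): straight line of the TCP; orientation=None keeps the orientation; speed is the mean speed in m/s.
- move_j(angles): joint-space move.
- move_gripper(opening, effort=None): finger opening in m; effort is the grip in N (None keeps the last); returns when the fingers have stopped.
- pause(seconds).
- inverse_kinematics(position, orientation): joint angles nearest the present ones, or None.
- read_camera(name): name is "side" or "top" or "wrist"; returns the picture (400x640x3 uint8, red, green, blue); there is no depth.
- camera_params(name): a dict with "K" (3x3 intrinsics, pixels), "camera_from_world" (4x4, takes a point from world to camera coordinates). Camera axes: x right, y down, z forward; pixel columns grow to the right and rows downward; lengths in m; the calibration is good to about 2 mm. The wrist camera is an equidistant fisheye: a pixel r from the principal point sees the ray r / f radians off the axis. A picture is of the moment at which its call begins: read the wrist's pose just before it. camera_params takes no time and is no camera call; for the wrist camera it gives the pose at the moment of the call.
A pose or a line that the arm cannot do raises MotionError and nothing moves.
- sign_off(): hands the job in; it is judged then, once.
Trained networks look in the newest picture that a camera, given by its name, has taken for a name from the list of things; names that differ only in an ending like _2 or _b are one class to them, and where a whole thing is asked for, a point or a joint stands for the part that bears it (a point fixed in the world has none). Each returns a list of dicts, best first, with "confidence" (0 to 1); they miss things now and then, are a little off and sometimes report something else, mostly with a low value. They report only what shows in the picture. A call takes as long as a camera call.
- look_for(camera, name): "at" ([column, row] in pixels, amid what is visible of it).
- tip_of(camera, name): "at" ([column, row] in pixels: a listed point, or the origin of a listed thing).
Readings, each from a call of its own:
- read_time_s(): time.
- read_qpos(): joint angles.
- read_joint_vel(): joint speeds.
- read_effort(): joint torques, N m.
- read_eef_pos(): TCP position.
- read_tcp_rot(): TCP orientation.
- read_ft_force(): force on the tool from outside, world axes, zero at the start.
- read_ft_torque(): the same for the moment, N m.
- read_finger_gap(): finger opening in m.
- read_grasp_force(): force on a finger pad.
Only numpy, scipy, OpenCV 4.12 (cv2) and the standard library are available. Lean on these libraries where they do the work, as an engineer would, in place of code of your own. Each camera call takes 0.05 s, during which the arm holds its last target. There are 200 camera calls.

## Working session

There is one attempt and no reset: what is moved stays moved. The work goes in short steps, each a Python script; the robot and the scene stay as the last script left them, time stands still between calls to the robot, and variables do not carry over. Pictures are saved under pics/ and viewed, at most 10 in all, crops included, and the job is handed in when it is done.

```bash
mkdir -p pics; ls; cat > h.py <<'E'
import numpy as np, cv2
from bench import *
from scipy.spatial.transform import Rotation as R
def ray(cam,px,P=None):
    P=P or camera_params(cam);K=np.array(P["K"]);T=np.array(P["camera_from_world"])
    u=(px[0]-K[0,2])/K[0,0];v=(px[1]-K[1,2])/K[1,1]
    if cam=="wrist":
        r=np.hypot(u,v);d=np.array([u/r*np.sin(r),v/r*np.sin(r),np.cos(r)]) if r>1e-9 else np.array([0,0,1.])
    else: d=np.array([u,v,1.])
    return -T[:3,:3].T@T[:3,3], T[:3,:3].T@d/np.linalg.norm(d)
def at_z(cam,px,z,P=None):
    o,d=ray(cam,px,P);return o+d*(z-o[2])/d[2]
def tri(rays):
    A=np.zeros((3,3));b=np.zeros(3)
    for o,d in rays:
        M=np.eye(3)-np.outer(d,d);A+=M;b+=M@o
    x=np.linalg.solve(A,b);return x,[np.linalg.norm((np.eye(3)-np.outer(d,d))@(x-o)) for o,d in rays]
def down(yaw): # tool z down, tool y (closing) at angle yaw from world x axis
    y=np.array([np.cos(yaw),np.sin(yaw),0]);z=np.array([0,0,-1.]);return R.from_matrix(np.c_[np.cross(y,z),y,z]).as_quat()
def save(cam,name):
    im=read_camera(cam);cv2.imwrite("pics/"+name,cv2.cvtColor(np.asarray(im),cv2.COLOR_RGB2BGR));return im
E
python3 - <<'E'
from h import *
np.set_printoptions(precision=4,suppress=True)
for c in("side","top"):
    save(c,c+"0.png"); o,d=ray(c,(320,200));print(c,o,d)
    for n in ["flap","flap_bar","pointer","pointer_tip","brush","brush_arbor","tray","spare_brush","jar","wrench"]:
        print(n,[(round(x["confidence"],2),np.round(x["at"],1).tolist()) for x in tip_of(c,n)[:3]])
print(read_time_s(), read_tcp_rot())
E
```

```text
pics
side [0.4254 0.7192 0.7307] [ 0.1228 -0.7378 -0.6637]
flap [(0.84, [255.6, 165.6])]
flap_bar [(0.94, [344.6, 164.6])]
pointer [(0.68, [245.8, 204.9])]
pointer_tip [(0.67, [298.4, 156.3])]
brush [(0.52, [304.0, 158.5])]
brush_arbor [(0.84, [299.8, 142.5]), (0.18, [246.1, 204.2])]
tray [(0.71, [329.4, 336.1]), (0.16, [345.9, 165.1])]
spare_brush [(0.7, [399.8, 157.5])]
jar [(0.93, [241.5, 300.4]), (0.3, [258.3, 165.5])]
wrench [(0.84, [371.0, 236.9])]
top [ 0.2884 -0.0072  1.3684] [ 0.2085  0.0032 -0.978 ]
flap [(0.75, [345.7, 148.0])]
flap_bar [(0.68, [359.5, 215.6]), (0.66, [366.6, 179.7])]
pointer [(0.56, [299.4, 149.5])]
pointer_tip [(0.44, [303.2, 178.4])]
brush [(0.55, [363.2, 180.3])]
brush_arbor [(0.86, [366.2, 179.5])]
tray [(0.57, [227.2, 237.8])]
spare_brush [(0.73, [427.7, 277.5])]
jar []
wrench [(0.54, [346.4, 146.1]), (0.48, [368.0, 178.6])]
1.1 [0.9733 0.2294 0.     0.    ]
```

View pics/side0.png

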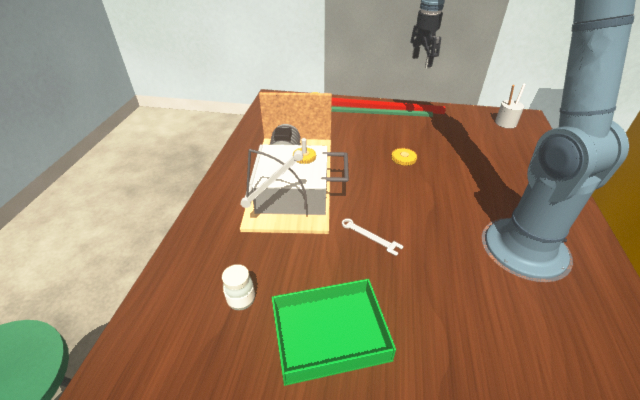

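View pics/top0.png

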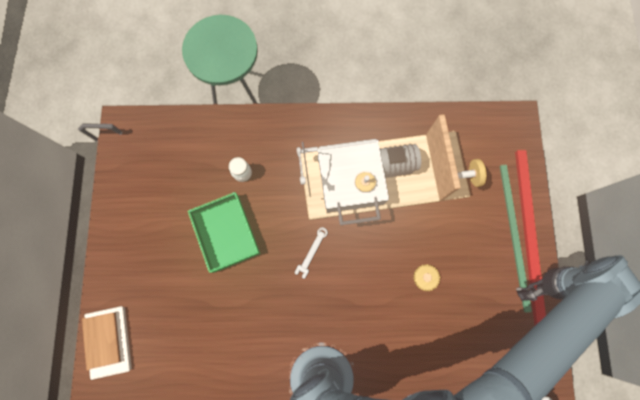

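The scene is clear in both views. The flap's bar is at side (345,165) and top (360,216), and the brush arbor at side (300,142) and top (366,180). The green tray is at side (330,336) and top (226,236), and the pointer's button at side (298,156) and top (303,178). The networks agree with the pictures except for the wrench in the top view.

```bash
python3 - <<'E'
from h import *
np.set_printoptions(precision=4,suppress=True)
S=dict(flap=[255.6,165.6],bar=[344.6,164.6],pointer=[245.8,204.9],ptip=[298.4,156.3],arbor=[299.8,142.5],tray=[329.4,336.1])
T=dict(flap=[345.7,148],bar=[359.5,215.6],pointer=[299.4,149.5],ptip=[303.2,178.4],arbor=[366.2,179.5],tray=[227.2,237.8])
for n in S:
    print(n,tri([ray("side",S[n]),ray("top",T[n])]))
for n,z in dict(flap=.109,bar=.109,pointer=.109,arbor=.154,tray=0.).items():
    print(n,at_z("side",S[n],z),at_z("top",T[n],z))
# tray corners (top rim) from the picture
hsv=cv2.cvtColor(cv2.imread("pics/top0.png"),cv2.COLOR_BGR2HSV)
m=cv2.inRange(hsv,(50,120,60),(70,255,255));m[:,300:]=0;m[:150]=0
c=max(cv2.findContours(m,0,2)[0],key=cv2.contourArea);b=cv2.boxPoints(cv2.minAreaRect(c));print(b)
print([at_z("top",p,.05) for p in b], np.mean([at_z("top",p,.05) for p in b],0))
E
```

```text
flap (array([ 0.7391, -0.0889,  0.1055]), [np.float64(0.006580842834546419), np.float64(0.006580842834546136)])
bar (array([ 0.4999, -0.1274,  0.1141]), [np.float64(0.0040412294010097214), np.float64(0.004041229401009832)])
pointer (array([0.7292, 0.0634, 0.0963]), [np.float64(0.002680892492823263), np.float64(0.0026808924928233857)])
ptip (array([0.5894, 0.0441, 0.2491]), [np.float64(0.0018061666236303341), np.float64(0.001806166623630212)])
arbor (array([ 0.6192, -0.1473,  0.158 ]), [np.float64(0.008729134089676517), np.float64(0.008729134089676694)])
tray (array([ 0.4625,  0.3202, -0.0203]), [np.float64(0.008462289349380394), np.float64(0.008462289349380571)])
flap [ 0.7446 -0.0864  0.109 ] [ 0.731  -0.0894  0.109 ]
bar [ 0.4965 -0.1332  0.109 ] [ 0.5049 -0.1281  0.109 ]
pointer [0.7202 0.0771 0.109 ] [0.7276 0.063  0.109 ]
arbor [ 0.6298 -0.1561  0.154 ] [ 0.6112 -0.1481  0.154 ]
tray [0.4697 0.3299 0.    ] [0.4516 0.3159 0.    ]Traceback (most recent call last):
  File "<stdin>", line 12, in <module>
ValueError: max() iterable argument is empty
```

```bash
cat > obs.py <<'E'
from h import *
np.set_printoptions(precision=4,suppress=True)
def views(poses,names,tag=None):
    out={n:[] for n in names}
    for i,(p,q) in enumerate(poses):
        move_ptp(p,q); pause(.15)
        P=camera_params("wrist"); 
        if tag: save("wrist",f"{tag}{i}.png")
        else: read_camera("wrist")
        for n in names:
            r=tip_of("wrist",n)
            if r and r[0]["confidence"]>.3: out[n].append((r[0]["confidence"],r[0]["at"],ray("wrist",r[0]["at"],P)))
    for n in names:
        print(n,[(round(c,2),np.round(a).tolist()) for c,a,_ in out[n]])
        if len(out[n])>1: x,e=tri([r for _,_,r in out[n]]);print("   ",x,np.round(e,4))
    return out
E
python3 - <<'E'
from obs import *
for y in(.16,.16+np.pi,.16+np.pi/2,.16-np.pi/2): print(y,inverse_kinematics([.6,-.13,.4],down(y)))
movel([.29,-.582,.4],speed=.3)
q=down(.16-np.pi/2)
out=views([([.52,-.2,.40],q),([.5,-.02,.40],q),([.60,-.10,.42],q)],["flap","flap_bar","pointer","pointer_tip","brush","brush_arbor"],"w")
zs=dict(flap=.109,flap_bar=.109,pointer=.109,brush=.112,brush_arbor=.154)
for n,z in zs.items():
    print(n,*[(o+d*(z-o[2])/d[2])[:2] for _,_,(o,d) in out[n]])
print(read_time_s())
E
```

```text
0.16 [ 0.4956  0.2591 -0.4306  1.4714  0.1081  1.4346  0.223 ]
3.3015926535897933 [-0.8046  0.5316  1.3866  1.5302 -0.5227  1.513  -2.3949]
1.7307963267948965 [ 0.6142  0.2801 -0.5834  1.4656  0.1542  1.4419  1.7598]
-1.4107963267948966 [ 0.3548  0.2421 -0.2548  1.4786  0.0611  1.4287 -1.3123]
flap [(0.51, [91.0, 101.0]), (0.95, [399.0, 7.0]), (0.96, [336.0, 62.0])]
    [ 0.6406 -0.066   0.3897] [0.0498 0.0296 0.0635]
flap_bar [(0.75, [265.0, 180.0]), (0.74, [394.0, 183.0]), (0.69, [330.0, 240.0])]
    [ 0.4929 -0.1281  0.116 ] [0.0009 0.004  0.0032]
pointer [(0.71, [158.0, 10.0]), (0.88, [218.0, 65.0])]
    [0.7232 0.0699 0.11  ] [0.0003 0.0003]
pointer_tip [(0.7, [96.0, 104.0]), (0.93, [255.0, 92.0]), (0.74, [183.0, 185.0])]
    [0.5837 0.0469 0.2501] [0.0002 0.0023 0.0025]
brush [(0.56, [288.0, 92.0]), (0.71, [424.0, 104.0]), (0.77, [355.0, 161.0])]
    [ 0.6122 -0.1441  0.1165] [0.0004 0.0016 0.0013]
brush_arbor [(0.68, [284.0, 90.0]), (0.98, [433.0, 103.0]), (0.76, [357.0, 164.0])]
    [ 0.6132 -0.143   0.1517] [0.0007 0.0018 0.0017]
flap [0.5814 0.1825] [ 0.7399 -0.0919] [ 0.7457 -0.0956]
flap_bar [ 0.4906 -0.1278] [ 0.4947 -0.1274] [ 0.4868 -0.1305]
pointer [0.7238 0.0703] [0.7231 0.0705]
brush [ 0.6126 -0.1433] [ 0.6113 -0.1466] [ 0.6126 -0.1439]
brush_arbor [ 0.6129 -0.1427] [ 0.6116 -0.1433] [ 0.6152 -0.1423]
6.2167
```

View pics/w1.png

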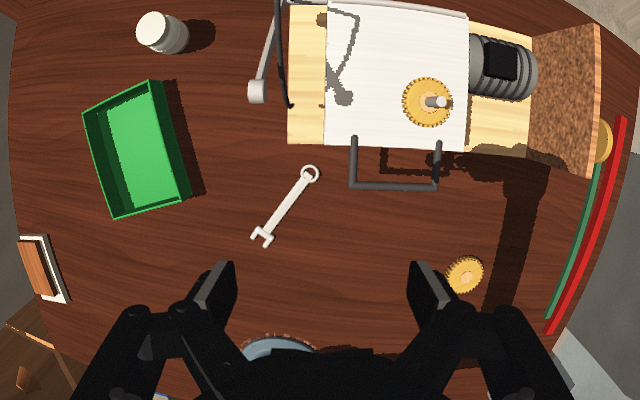

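The wrist view matches the estimates: the arbor is at about (436,101), the bar runs across row 186, and the pointer's button is at (256,92). I'll grasp the brush next.

```bash
python3 - <<'E'
from obs import *
q=down(.14-np.pi/2); a=np.array([.613,-.143])
move_ptp([*a,.25],q); 
movel([*a,.156],q,speed=.1); print(read_ft_force())
move_gripper(0.0,40); print("gap",read_finger_gap(),read_grasp_force(),read_eef_pos())
movel([*a,.36],speed=.15); pause(.2); print(read_finger_gap(),read_ft_force())
save("side","s1.png")
out=views([([.42,.08,.36],q),([.36,.24,.36],q)],["tray","jar","wrench"],"t")
print([(o+d*(0-o[2])/d[2])[:2] for _,_,(o,d) in out["tray"]])
for i in (0,1):
    hsv=cv2.cvtColor(cv2.imread(f"pics/t{i}.png"),cv2.COLOR_BGR2HSV)
print(read_time_s())
E
```

```text
[ 0.2122 -0.8111  0.4522]
gap 0.01297550897063563 38.91876697540283 [ 0.6132 -0.1432  0.1563]
0.012913628942370822 [-0.1507 -0.2272 -0.8931]
tray [(0.93, [182.0, 112.0]), (0.91, [277.0, 86.0])]
    [ 0.4705  0.3238 -0.0138] [0.0022 0.0022]
jar []
wrench [(0.95, [354.0, 172.0]), (0.86, [452.0, 154.0])]
    [ 0.4046  0.0217 -0.0095] [0.0022 0.0022]
[array([0.4733, 0.3181]), array([0.4676, 0.321 ])]
13.0083
```

View pics/t1.png

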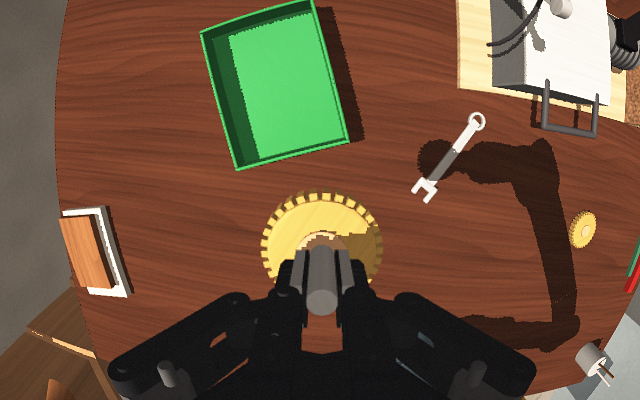

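The brush is held level, with its disc at about (322,245) in the wrist view, and the tray is at (277,86). Next is setting it down in the tray.

```bash
python3 - <<'E'
from obs import *
q=down(.14-np.pi/2); a=[.47,.321]
move_ptp([*a,.25],q); movel([*a,.075],speed=.12); pause(.2); f0=np.array(read_ft_force())
z=.056
while z>.044:
    movel([*a,z],speed=.03 if z>.0555 else .02); f=np.array(read_ft_force())-f0
    if f[2]>2.5: break
    z-=.0015
print("z",z,f,read_eef_pos()); 
pause(.2); move_gripper(.04); pause(.2)
movel([*a,.2],speed=.15)
save("wrist","p1.png");print(tip_of("wrist","brush")[:1],read_time_s())
E
```

```text
z 0.048499999999999995 [-0.083  -1.0091  5.5729] [0.4702 0.3212 0.0493]
[{'at': [321.4, 184.8], 'confidence': 0.95}] 19.6167
```

View pics/p1.png

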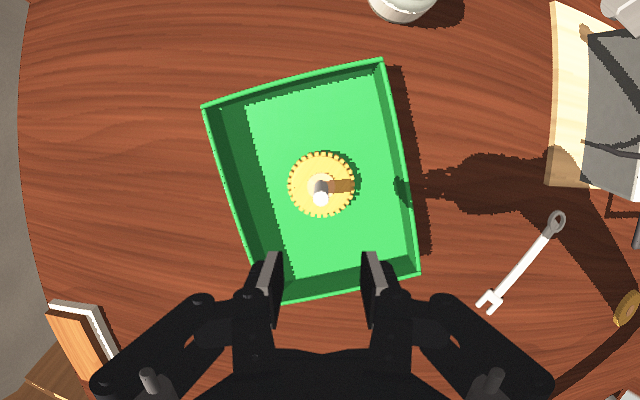

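The brush stands upright in the middle of the tray at (321,187). Next I'll re-measure the bar and pointer.

```bash
python3 - <<'E'
from obs import *
movel([.47,.321,.40],speed=.3)
q=down(.14)
out=views([([.50,.05,.42],q),([.43,-.05,.40],q),([.42,-.17,.40],q),([.44,-.12,.30],q)],["flap","flap_bar","pointer","pointer_tip"],"b")
zs=dict(flap=.109,flap_bar=.109,pointer=.109)
for n,z in zs.items():
    print(n,*[(o+d*(z-o[2])/d[2])[:2] for _,_,(o,d) in out[n]])
print(read_time_s(),read_qpos())
E
```

```text
flap [(0.57, [449.0, 270.0]), (0.96, [504.0, 228.0]), (0.67, [534.0, 60.0]), (0.71, [551.0, 199.0])]
    [ 0.6096 -0.0314  0.2723] [0.0403 0.0159 0.0335 0.0451]
flap_bar [(0.91, [302.0, 274.0]), (0.82, [356.0, 225.0]), (0.97, [378.0, 147.0]), (0.92, [368.0, 196.0])]
    [ 0.4924 -0.1283  0.1041] [0.0018 0.0027 0.0011 0.0004]
pointer [(0.76, [464.0, 179.0]), (0.69, [518.0, 130.0]), (0.97, [537.0, 58.0]), (0.71, [560.0, 80.0])]
    [0.723  0.0622 0.1033] [0.002  0.0018 0.0045 0.0026]
pointer_tip [(0.67, [407.0, 208.0]), (0.78, [496.0, 125.0]), (0.57, [516.0, 18.0]), (0.87, [564.0, 33.0])]
    [0.586  0.0459 0.2521] [0.0011 0.0013 0.002  0.0011]
flap [ 0.7388 -0.0921] [ 0.7393 -0.0971] [0.7193 0.0595] [ 0.7422 -0.0952]
flap_bar [ 0.4928 -0.1274] [ 0.4914 -0.1237] [ 0.4906 -0.1286] [ 0.4916 -0.1274]
pointer [0.7183 0.0645] [0.7178 0.0602] [0.7236 0.0632] [0.7154 0.0581]
25.55 [ 0.8036 -0.0102 -0.6145  1.956  -0.0058  1.1922  0.3301]
```

View pics/b3.png

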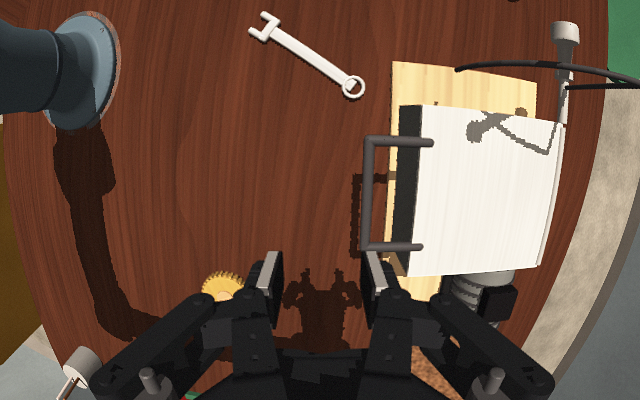

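The bar is at (368,196), between the robot and the flap's edge, and its triangulation is consistent. The pointer is at roughly 0.79 rad. I'll pinch the bar and swing the flap part of the way.

```bash
cat > arc.py <<'E'
from obs import *
yaw=.14; q=down(yaw); u=np.array([np.cos(yaw),np.sin(yaw),0]); B=np.array([.4918,-.1273,.109])
def pt(th,B): return B+.255*(u*(1-np.cos(th))+np.array([0,0,np.sin(th)]))
E
python3 - <<'E'
from arc import *
for t in np.linspace(0,1,6):
    if inverse_kinematics(pt(t,B),q) is None: print("no ik",t)
move_ptp(B+[0,0,.1],q); movel(B,q,speed=.1); pause(.2); f0=np.array(read_ft_force()); print("pre",f0)
move_gripper(0,30); pause(.2); f=np.array(read_ft_force())-f0
print("grip",read_finger_gap(),read_grasp_force(),f,read_eef_pos())
if abs(f[:2]).max()<15 and read_finger_gap()>.008:
    for t in np.arange(.1,.61,.1):
        movel(pt(t,B),q,speed=.08); f=np.array(read_ft_force())-f0
        print(round(t,2),"radial",f@u,f,np.array(read_eef_pos())-pt(t,B))
        if np.linalg.norm(f)>25: print("stop");break
save("side","s2.png"); print(read_finger_gap(),read_time_s())
E
```

```text
pre [ 0.4953 -0.0245 -0.4188]
grip 0.01092820469931723 29.304931461811066 [-2.1021  0.1719  3.0502] [ 0.4919 -0.1274  0.1093]
0.1 radial 0.6933350702247325 [ 0.7511 -0.3616 -1.6738] [-0.0001 -0.0001  0.0003]
0.2 radial -0.00038474177095187967 [ 0.2971 -2.1107 -1.8969] [-0.0002 -0.0001  0.0003]
0.3 radial -2.9507799478918737 [-2.9559 -0.1705  0.1672] [-0.0005 -0.0002  0.0001]
0.4 radial -5.205057950076645 [-4.9867 -1.9142  0.258 ] [-0.0006 -0.0003  0.0009]
0.5 radial -8.365257254578204 [-8.03   -2.9658  1.8051] [-0.0007 -0.0004  0.0014]
0.6 radial -9.717699709345647 [-9.4278 -2.7384  4.4351] [-0.001  -0.0005  0.0019]
0.010702305375024519 30.8083
```

```bash
python3 - <<'E'
from arc import *
f0=np.array([.4953,-.0245,-.4188])
for t,c in((.6,.002),(.7,.0025),(.78,.003)):
    movel(pt(t,B)-c*u,q,speed=.06);pause(.15); f=np.array(read_ft_force())-f0
    print(t,"radial",f@u,f,np.array(read_eef_pos())-pt(t,B),read_eef_pos())
P=camera_params("wrist"); np.save("Pw.npy",P,allow_pickle=True)
w=save("wrist","f1.png")
for n in("pointer_tip","pointer","flap","flap_bar"):
    print(n,tip_of("wrist",n)[:1])
s=save("side","f1s.png")
for n in("pointer_tip","pointer","flap","flap_bar"):
    print(n,tip_of("side",n)[:1])
c=cv2.resize(cv2.imread("pics/f1s.png")[100:240,220:380],None,fx=5,fy=4.2,interpolation=2)
c=cv2.resize(cv2.imread("pics/f1s.png")[100:220,220:380],(800,600),interpolation=2);cv2.imwrite("pics/f1sc.png",c)
print(read_time_s())
E
```

```text
0.6 radial -5.943087403004873 [-5.5397 -3.2794  2.494 ] [-0.0018 -0.0006  0.0008] [ 0.5341 -0.1217  0.2537]
0.7 radial -6.509461762352626 [-6.0243 -3.8993  3.4589] [-0.0025 -0.0008  0.001 ] [ 0.5487 -0.1197  0.2743]
0.78 radial -6.308386874474611 [-6.0227 -2.4696  3.7305] [-0.0028 -0.0009  0.0015] [ 0.562  -0.1179  0.2899]
pointer_tip []
pointer [{'at': [495.0, 47.7], 'confidence': 0.62}]
flap [{'at': [482.9, 189.8], 'confidence': 0.78}]
flap_bar [{'at': [321.0, 283.7], 'confidence': 0.55}]
pointer_tip [{'at': [295.8, 158.3], 'confidence': 0.77}]
pointer [{'at': [246.4, 206.6], 'confidence': 0.73}]
flap [{'at': [256.1, 163.6], 'confidence': 0.76}]
flap_bar [{'at': [320.4, 105.6], 'confidence': 0.9}]
33.0583
```

View pics/f1.png

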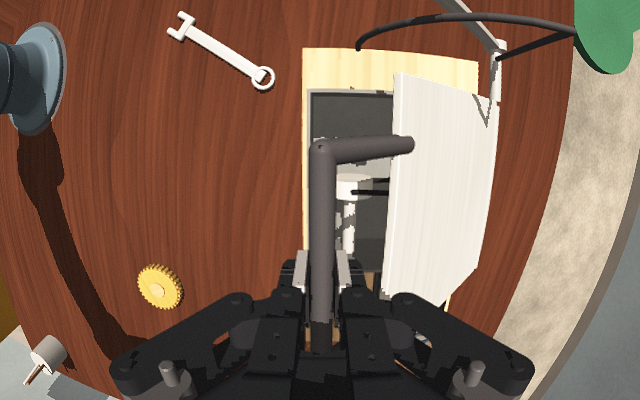

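View pics/f1sc.png

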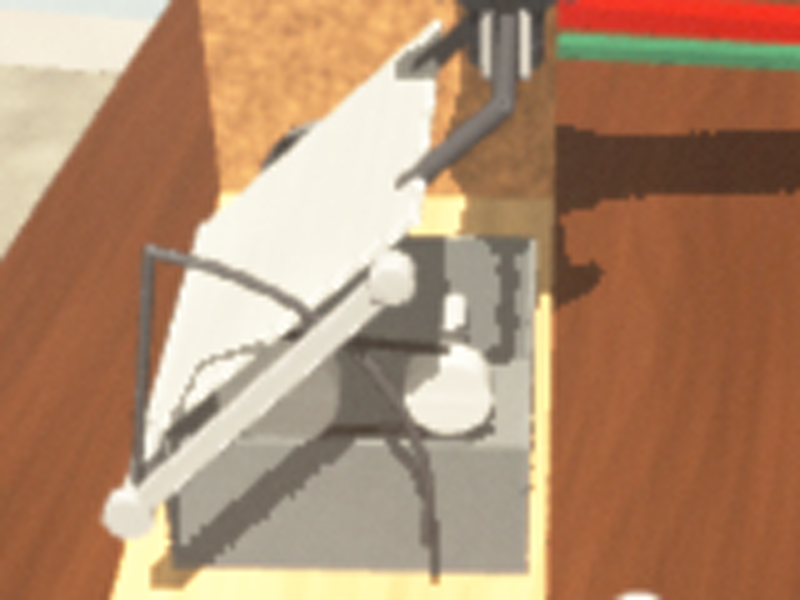

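```bash
python3 - <<'E'
from h import *
np.set_printoptions(precision=1,suppress=True)
P=camera_params("side");K=np.array(P["K"]);T=np.array(P["camera_from_world"])
def pj(X): c=K@(T[:3,:3]@X+T[:3,3]);return c[:2]/c[2]
yaw=.14;u=np.array([np.cos(yaw),np.sin(yaw),0]);v=np.array([-np.sin(yaw),np.cos(yaw),0]);z=np.array([0,0,1.])
H=np.array([.4918,-.1273,.109])+.255*u; print(H)
crop=lambda p:(p-[220,100])*5
for th in(.70,.74,.78,.82,.86):
    f=lambda r,y,n=0:H-r*(u*np.cos(th)-z*np.sin(th))+y*v+n*(u*np.sin(th)+z*np.cos(th))
    print(th,"ptr vec",pj(f(.2,.16))-pj(f(0,.16)),"tip",crop(pj(f(.2,.16))),"org",crop(pj(f(0,.16))),"| flap top corners -y,+y front",crop(pj(f(.2,-.1,.003))),crop(pj(f(.2,.1,.003))),crop(pj(f(.2,.1,-.003))),"back",crop(pj(f(0,.1,-.003))),"bar ends",crop(pj(f(.255,.06))),pj(f(.255,0)))
E
```

```text
[ 0.7 -0.1  0.1]
0.7 ptr vec [ 59.4 -40.8] tip [429.1 306.3] org [132.1 510.4] | flap top corners -y,+y front [450.8  31.5] [431.7 229.1] [440.  237.3] back [156.2 438. ] bar ends [525.5 126.7] [325.5 113.2]
0.74 ptr vec [ 57. -43.] tip [417.1 295.2] org [132.1 510.4] | flap top corners -y,+y front [441.1  21.6] [420.2 218.4] [428.9 226.4] back [156.3 437.8] bar ends [511.6 112.5] [322.8 110.5]
0.78 ptr vec [ 54.5 -45.2] tip [404.6 284.5] org [132.1 510.4] | flap top corners -y,+y front [430.8  12.1] [408.1 208. ] [417.3 215.8] back [156.5 437.7] bar ends [497.   98.5] [320.1 107.7]
0.82 ptr vec [ 51.9 -47.3] tip [391.4 274.1] org [132.1 510.4] | flap top corners -y,+y front [420.1   2.8] [395.5 198. ] [405.  205.5] back [156.6 437.6] bar ends [481.7  85. ] [317.1 105.1]
0.86 ptr vec [ 49.1 -49.3] tip [377.7 264. ] org [132.1 510.4] | flap top corners -y,+y front [408.9  -6.2] [382.3 188.2] [392.2 195.5] back [156.7 437.5] bar ends [465.5  71.9] [314.1 102.6]
```

```bash
python3 -c "
import cv2
c=cv2.imread('pics/f1s.png')[100:150,275:335];cv2.imwrite('pics/f1e.png',cv2.resize(c,(720,600),interpolation=0))"
```

```text
(no output)
```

View pics/f1e.png

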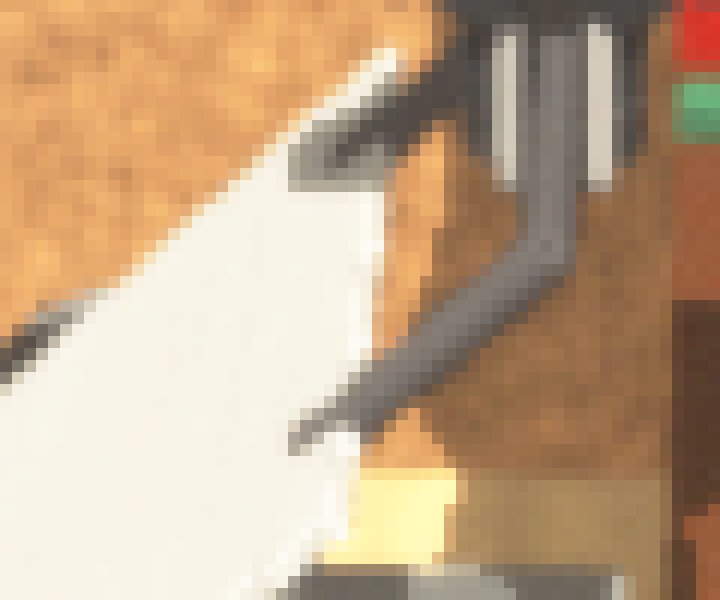

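In the side view, the button at (298.6,155.4) gives a pointer angle of about 0.80. The flap corner at (308,104) and bar elbow at (321,120) give about 0.757 for the flap, because the bar rolled slightly in the pads. I'll raise it by 0.04 and measure by a fit.

```bash
python3 - <<'E'
from arc import *
f0=np.array([.4953,-.0245,-.4188])
t=.777; d=.255*.04*(np.sin(t)*u+np.array([0,0,np.cos(t)]))
movel(pt(.78,B)-.003*u+d,q,speed=.04);pause(.3)
print(read_eef_pos(),np.array(read_ft_force())-f0,read_finger_gap())
ims=[]
for i in range(4):
    ims.append(np.asarray(read_camera("side")).astype(float))
    print([ (n,np.round(tip_of("side",n)[0]["at"],1).tolist()) for n in("pointer_tip","pointer","flap","flap_bar") if tip_of("side",n)])
im=np.mean(ims,0).astype(np.uint8); im=cv2.cvtColor(im,cv2.COLOR_RGB2BGR);cv2.imwrite("pics/g.png",im)
c=im[92:212,240:340]; cv2.imwrite("pics/gc.png",cv2.resize(c,(500,600),interpolation=0))
print(read_time_s())
E
```

```text
[ 0.5692 -0.117   0.2974] [-6.4793 -2.6359  5.5477] 0.010783107303440087
[('pointer_tip', [299.4, 156.6]), ('pointer', [245.3, 202.9]), ('flap', [258.1, 163.8]), ('flap_bar', [319.4, 103.7])]
[('pointer_tip', [299.7, 156.3]), ('pointer', [247.2, 205.6]), ('flap', [256.8, 166.1]), ('flap_bar', [315.0, 103.8])]
[('pointer_tip', [298.1, 157.8]), ('pointer', [242.3, 298.9]), ('flap', [256.4, 161.2]), ('flap_bar', [318.6, 105.4])]
[('pointer_tip', [299.4, 158.7]), ('pointer', [328.2, 335.4]), ('flap', [255.6, 163.6]), ('flap_bar', [315.9, 106.7])]
35.5667
```

View pics/gc.png

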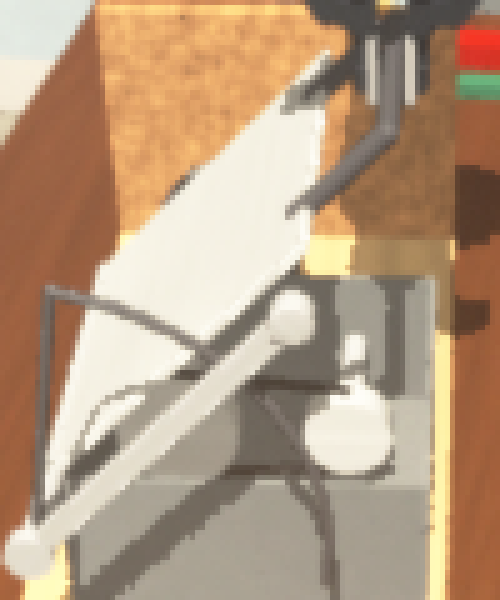

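```bash
python3 - <<'E'
from h import *
from scipy.optimize import least_squares
P=camera_params("side");K=np.array(P["K"]);T=np.array(P["camera_from_world"])
def pj(X): c=K@(T[:3,:3]@X+T[:3,3]);return c[:2]/c[2]
z=np.array([0,0,1.])
def f(H,yaw,th,r,y,n=0):
    u=np.array([np.cos(yaw),np.sin(yaw),0]);v=np.array([-np.sin(yaw),np.cos(yaw),0])
    return pj(H-r*(u*np.cos(th)-z*np.sin(th))+y*v+n*(u*np.sin(th)+z*np.cos(th)))
obs=[('p',0,.16,0,(245.6,202.1)),('p',.2,.16,0,(298.6,155.2)),('f',.2,-.1,.003,(305.6,102.4)),('f',.255,.06,0,(318.2,117.6)),('f',.2,.1,-.003,(300,144.4)),('f',0,-.1,.003,(260,144.4))]
def res(x,skip=None):
    H=np.array([x[0],x[1],.109]);e=[]
    for i,(k,r,y,n,px) in enumerate(obs):
        if i!=skip: e+=list(f(H,x[4],x[2] if k=='p' else x[3],r,y,n)+x[5:7]-px)
    return e+[(x[4]-.14)/.02,(x[0]-.744)/.002,(x[1]+.092)/.002,x[5]/1,x[6]/1]
for s in(None,0,1,2,3,4,5):
    r=least_squares(res,[.744,-.092,.8,.8,.14,0,0],args=(s,),x_scale=[.01,.01,.1,.1,.1,1,1]);print(s,np.round(r.x,4),"diff f-p",round(r.x[3]-r.x[2],4),np.round(r.fun[:12],1) if s is None else "")
E
```

```text
None [ 0.7445 -0.0918  0.8073  0.7965  0.1325 -0.3576  0.1023] diff f-p -0.0109 [-0.1  0.  -0.5  0.6 -0.5 -0.5 -0.7  1.3  1.7 -1.8  0.4  0.2]
0 [ 0.7445 -0.0918  0.807   0.7963  0.1322 -0.371   0.0934] diff f-p -0.0107 
1 [ 0.7445 -0.0916  8.383   0.7972  0.129  -0.361   0.1487] diff f-p -7.5857 
2 [ 0.7446 -0.0917  0.8075  0.7986  0.1351 -0.4348  0.0909] diff f-p -0.0089 
3 [ 0.7447 -0.0918  0.8054  0.7922  0.1308 -0.4701  0.2216] diff f-p -0.0132 
4 [ 0.7443 -0.092   0.8101  0.7944  0.1385 -0.2564 -0.0883] diff f-p -0.0157 
5 [ 0.7442 -0.0918  0.8097  0.8003  0.1295 -0.1464  0.1974] diff f-p -0.0095
```

The fit puts the flap at 0.797–0.80 and the pointer at about 0.80, so they are in line within measurement accuracy. After a steadiness check I'll hand it in.

```bash
python3 - <<'E'
from arc import *
a=np.array(read_eef_pos()); pause(1.0); b=np.array(read_eef_pos())
i=np.asarray(read_camera("side")).astype(int); r=cv2.imread("pics/g.png")[:,:,::-1].astype(int)
print(b-a,abs(np.array(read_joint_vel())).max(),read_finger_gap(),read_grasp_force(),abs(i-r)[92:160,240:330].mean(),tip_of("side","brush")[:1],read_time_s())
if np.linalg.norm(b-a)<.001 and read_finger_gap()>.009: print(sign_off())
E
```

```text
[-0.  0. -0.] 0.0021330456456608417 0.010712516137294157 29.26270455121994 0.9036492374727669 [{'at': [327.5, 332.5], 'confidence': 0.84}] 36.6667
the job is handed in; nothing more can be done
None
```

The job is handed in: the brush wheel is standing in the tray, and the gripper is holding the flap steady at about 0.80 rad, within about 0.01 rad of the pointer by my camera measurements, at 36.7 s of the 72 s allowed.

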